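# Slide a module into the insulation tester between its guard rails

## Task

The grey die-cast module goes into the insulation tester: use your fingertips to line it up with the lane on the black bed and to push it in between the two brass guard rails until its nose sits squarely against both brass contact studs, then leave it there. Neither the module nor your fingers may touch a rail (they are earthed, and a touch spoils the test); push gently, keep the module flat on the bed and never lift it. Leave everything else on the bench where it is.

Things in the scene. Friction and masses are not known exactly. Their poses are not given: they have to be found in the camera images.
- module: The module to push: light grey metal box 130 (its x) x 90 (y) x 60 mm high, about 0.5 kg, plain vertical sides. Origin: centre of its underside. +x is the nose, with two flat brass pads, -x the tail, with vent slots. Stands loose on the bed's run-in, nose roughly to the lane, at most 25 mm to one side, turned at most 12 degrees, nose at least 20 mm short of the rails. Stays where it is left.
- bed: Fixed black bed, 480 (its x) x 200 (y) x 10 mm thick; place and heading vary. Origin: centre of its underside; top 10 mm above the bench. The lane's centre line is its x axis; push towards +x. Open run-in at x = -240 to -35 mm, with two thin yellow lines 98 mm apart; rails at x = -35 to 155. Stud faces at x = 150, so the seated module's origin is at x = 85, y = 0 mm.
- rail_left: Fixed brass guard rail left (+y) of the lane: bar 190 x 10 mm, underside 10 and top 22 mm above the bed's top, on white insulators. Origin and axes are the bed's; the bar lies at x = -35 to 155, y = 54 to 64 mm. The lane between the rails is 108 mm wide: 9 mm to spare on each side of the centred module. Not to be touched.
- rail_right: The same rail on the right (-y): bar at y = -64 to -54 mm in this frame (origin and axes of the bed). Must not be touched.
- contact_head: Fixed grey contact head that closes the far end of the lane: block at x = 162 to 222 mm, 120 mm wide, its top 72 mm above the bed, in this frame (origin and axes of the bed). Two rigid brass studs, 16 mm in diameter, stick out of it towards the module, faces at x = 150 mm, at y = +28 and -28 mm, 32 mm above the bed.
- earth_plug: bystander: loose green earthing plug, 20 mm across and 38 mm high, standing on the bed outside the left rail
- shorting_link: bystander: loose red shorting link 34 x 14 x 32 mm, standing on the bed outside the right rail
- multimeter: bystander: yellow hand-held multimeter lying on its back on the bench, 175 x 82 x 43 mm, origin under its centre
- tested_module: bystander: dark blue module of the same size (130 x 90 x 60 mm), already tested, standing on the bench; not the one to push
- mug: bystander: white mug, 80 mm across, 92 mm high, on the bench
- jar: bystander: small glass screw jar with steel lid, 60 mm across, 75 mm high, on the bench
- tape: bystander: roll of blue tape, 90 mm across, 19 mm high, lying on the bench
Things that resemble listed ones, but are neither listed nor needed, are in the scene too. What is shaped like the module but orange is not meant.

How it is judged:
By the outcome, as a careful person would: the job done as asked, in the order asked, and still so for the second after the job is handed in, with the robot touching nothing.
It also fails if it takes over 72 s, if anything falls off the work surface, if the arm or the gripper's body presses on something with over 40 N, if the wrist force passes 120 N, or if a joint passes its speed limit or range.

## Robot

A 7-joint arm with a two-finger parallel gripper is mounted at the origin on the work surface. World frame = base frame: x ahead of the robot, y to its left, z up, the work surface at z = 0. Lengths are in m, angles in rad, forces in N, time in s.
With the tool pointing down it reaches from about 0.425 to 0.925 m from the base axis. Payload 6.8 kg.
Tool frame: the origin (TCP) lies at the very end of the fingers, on their centre line; the grasp point (between the pads) lies pinch_z behind it (pinch_z is the distance from the TCP to the grasp point, in m); z points along the fingers, y is the direction in which the jaws open and shut (so a half turn about z gives the same grasp; the last joint's range is limited). The gripper opens to 85 mm and grips with 20 to 120 N. Pads are 22 mm wide; open, the fingers measure 114 mm over their backs; the gripper's body (76 mm by 85 mm) begins 54 mm behind the grasp point. The pads swing forward as they close: fully open they stand 13 mm farther back than shut.
Start: joints at [1.24, 0.477, 0.022, 1.555, -0.011, 1.109, -0.083], TCP at [0.149, -0.658, 0.231] pointing down, gripper open.
Joint ranges: [-2.96, 2.96], [-0.34, 2.1], [-1.41, 1.46], [0.24, 2.44], [-1.37, 4.51], [0.17, 1.92], [-2.96, 2.96]. Speed limits (rad/s): [2.39, 2.39, 3.14, 3.14, 3.14, 3.14, 3.14].

## Interface

Orientations are given as [roll, pitch, yaw] about the fixed x, y, z axes, in that order (R = Rz(yaw) Ry(pitch) Rx(roll)).
In Python, from cell import state, grab_frame, get_calibration, job_done, pinch_z gives the robot as it stands.
- The arm moves only by the tool apply_moves, never from a script. Its argument "deltas" is a list of rows, each an object with "translation": the shift along the tool's x, y, z in mm, a list of three; "turn": the turn, a rotation vector about the tool's x, y, z in degrees, a list of three; "claw": the gripper command: -1 is shut, 1 is fully open, values between are in proportion. In form: [{"translation": [x, y, z], "turn": [ax, ay, az], "claw": claw}, ...]. A call has exactly 5 rows; each row shifts and turns the commanded pose from where the row before left it, along the tool's axes as they then stand; what a row does not reach is not made up. A row lasts 1/12 s, in which the tool goes at most 41.7 mm and 7.16 degrees, less where a joint would pass 70% of its speed; a pose out of reach is approached as far as the arm can. A call with a gripper value outside its range is refused whole. The fingers move at their own pace and stop on an object; "squeeze" is the grip in N (left out, the last holds). Time passes only in rows, so rows that do not move let the fingers close, or fill a call up. It gives the time, the measured TCP pose, the force and the opening at its end, in the units of the state.
- state(): the state, without advancing time (a new reading comes with each control period).
- grab_frame(name): name is "scene" or "top" or "wrist"; returns the picture (480x640x3 uint8, red, green, blue); there is no depth.
- get_calibration(name): a dict with "fx", "fy", "cx", "cy" (pixels), "k1" (the pictures are not rectified: a ray, as slopes to the right and down, at radius r is drawn at 1 + k1 r^2 times it, then the intrinsics apply), "R" (3x3) and "t" (3): a world point X has camera coordinates R X + t. Camera axes: x right, y down, z forward; pixel columns grow to the right and rows downward; lengths in m; the calibration is good to about 2 mm. A picture is of the moment at which its call begins: read the wrist's pose just before it. get_calibration takes no time and is no camera call; for the wrist camera it gives the pose at the moment of the call.
- job_done(): hands the job in, once; it reports no verdict.
The state is a dict: "time_s": time; "joint_pos": joint angles; "joint_vel": joint speeds; "tau": joint torques, N m; "ee_pos": TCP position; "tcp_rot": TCP orientation; "wrist_force": force on the tool from outside, world axes, zero at the start; "moment": the same for the moment, N m; "opening": opening from 0.0 (shut) to 1.0 (fully open).
Only numpy, scipy, OpenCV 4.12 (cv2) and the standard library are available. Lean on these libraries where they do the work, as an engineer would, in place of code of your own. Each camera call takes 0.05 s, during which the arm holds its last target. There are 200 camera calls.

## Working session

There is one attempt and no reset: what is moved stays moved. The work goes in short steps, Python scripts to look and compute and a tool call to move; the robot and the scene stay as the last step left them, time stands still between calls to the robot, and variables do not carry over. Pictures are saved under pics/ and viewed, about 8 in all and at most 12, crops included, and the job is handed in when it is done.

Besides the shell and the picture viewer there is one more tool, called after "Emit:" by a JSON object that holds its "op" and its "data", one argument or row to a line. apply_moves: Moves the arm, as the interface text tells. Its arguments: {"type":"object","properties":{"deltas":{"type":"array","items":{"type":"object","properties":{"translation":{"type":"array","items":{"type":"number"}},"turn":{"type":"array","items":{"type":"number"}},"claw":{"type":"number"}}}},"squeeze":{"type":"number"}},"required":["deltas"]}

```bash
ls; mkdir -p pics; python3 - <<'E'
from cell import *
import cv2
print(state(),pinch_z)
for n in("scene","top"):
    cv2.imwrite(f"pics/{n}0.png",grab_frame(n)[...,::-1]); print(n,get_calibration(n))
E
```

```text
pics
{'time_s': 0.0, 'joint_pos': array([ 1.23991215,  0.47774302,  0.02237156,  1.55647395, -0.01150145,
        1.10927331, -0.08310607]), 'joint_vel': array([-0.00123663,  0.00022412,  0.0003463 , -0.00014939, -0.00025694,
       -0.00015383,  0.0007658 ]), 'tau': array([ 2.82235760e-04, -5.96450472e+01,  1.60754666e+00, -2.81194907e+01,
        1.24232116e-02,  9.33530799e-03,  3.24925929e-05]), 'ee_pos': array([ 0.14897398, -0.65774818,  0.23035509]), 'tcp_rot': array([-3.13982941e+00,  1.43101698e-04,  2.22770667e-01]), 'wrist_force': array([ 0.16542057, -0.17221635, -0.07556535]), 'moment': array([ 0.00615689, -0.03649111, -0.01192477]), 'opening': 1.0002106443044922} 0.0187
scene {'fx': 481.18096282428996, 'fy': 481.18096282428996, 'cx': 321.1245244845024, 'cy': 240.82624520109857, 'k1': -0.1105479090897964, 'R': array([[-0.12037821,  0.99262495, -0.01431039],
       [ 0.68661054,  0.07283847, -0.72336748],
       [-0.71699027, -0.09690335, -0.69031492]]), 't': array([ 0.11561574, -0.29123488,  1.72821598])}
top {'fx': 549.164438944501, 'fy': 549.164438944501, 'cx': 326.9416213782896, 'cy': 246.2794564834557, 'k1': -0.048711409042368425, 'R': array([[ 0.01546627, -0.99961691,  0.02295291],
       [-0.98440752, -0.01924573, -0.17484688],
       [ 0.17522165, -0.01989079, -0.98432806]]), 't': array([-0.06833525,  0.48295223,  1.42800911])}
```

View pics/top0.png

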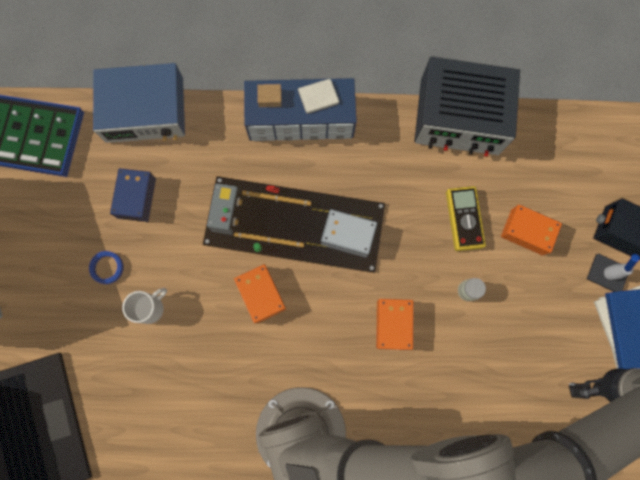

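View pics/scene0.png

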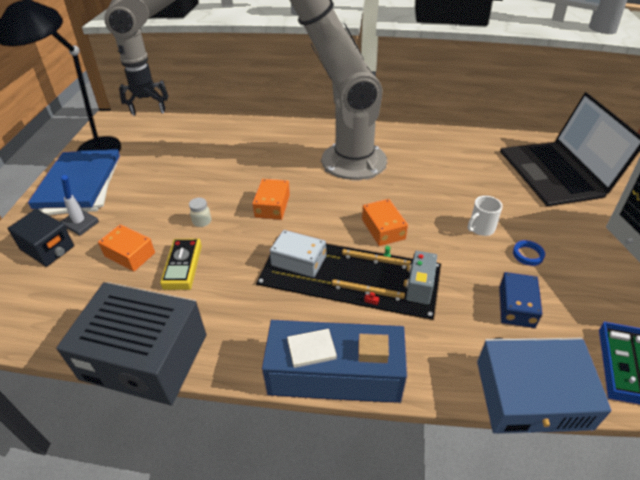

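The top view shows the bed at about (295,223) with its head at the left end (222,208), so bed +x points to image left. The module is at (350,232), and the look-alikes are orange or blue. Next I measure.

```bash
cat > h.py <<'E'
import numpy as np, cv2
from cell import *
def ray(c,px):
    px=np.asarray(px,float).reshape(-1,1,2)
    K=np.array([[c['fx'],0,c['cx']],[0,c['fy'],c['cy']],[0,0,1]])
    n=cv2.undistortPoints(px,K,np.array([c['k1'],0,0,0,0.]),None,None,None).reshape(-1,2)
    d=np.c_[n,np.ones(len(n))]@c['R']
    return -c['R'].T@c['t'],d
def onplane(c,px,z):
    o,d=ray(c,px); return (o+d*((z-o[2])/d[:,2])[:,None])[:,:2]
def proj(c,X):
    p=np.atleast_2d(X)@c['R'].T+c['t']; s=p[:,:2]/p[:,2:]; s=s*(1+c['k1']*(s**2).sum(1))[:,None]
    return s*[c['fx'],c['fy']]+[c['cx'],c['cy']]
def rect(pts): # world pts -> centre, long-axis angle, size
    (c,s,a)=cv2.minAreaRect((np.asarray(pts)*1000).astype(np.float32))
    if s[0]<s[1]: s=s[::-1]; a+=90
    return np.array(c),(a+90)%180-90,s
E
python3 - <<'E'
from h import *
for n in("top","scene"):
    im=cv2.imread(f"pics/{n}0.png"); c=get_calibration(n); hsv=cv2.cvtColor(im,cv2.COLOR_BGR2HSV)
    g={"top":(295,223),"scene":(350,275)}[n]
    roi=np.zeros(im.shape[:2],np.uint8); cv2.rectangle(roi,(g[0]-105,g[1]-60),(g[0]+105,g[1]+60),255,-1)
    # bed black
    m=((hsv[...,2]<70)&(roi>0)).astype(np.uint8); m=cv2.morphologyEx(m,cv2.MORPH_CLOSE,np.ones((9,9)))
    k=max(cv2.findContours(m,0,2)[0],key=cv2.contourArea)
    print(n,"bed",rect(onplane(c,k,0.01)))
    g={"top":(350,232),"scene":(298,253)}[n]
    m=((hsv[...,1]<60)&(hsv[...,2]>110)).astype(np.uint8)
    r2=np.zeros_like(m); cv2.rectangle(r2,(g[0]-35,g[1]-30),(g[0]+35,g[1]+30),1,-1); m&=r2
    ks=cv2.findContours(m,0,2)[0]; k=max(ks,key=cv2.contourArea)
    print(n,"mod",rect(onplane(c,k,0.07)),cv2.contourArea(k))
    cv2.drawContours(im,[k],-1,(0,0,255),1)
    cv2.imwrite(f"pics/{n}c.png",cv2.resize(im[150:290,190:400] if n=="top" else im[210:330,240:460],None,fx=3.5,fy=3.5,interpolation=2))
# screws top
c=get_calibration("top")
print(onplane(c,[(219,180),(206,241),(381,206),(372,267)],.01))
E
```

```text
top bed (array([552.08294678,  29.32554626]), 81.8668212890625, (473.85443115234375, 193.9954833984375))
top mod (array([ 520.76385498, -116.23313904]), 75.74214935302734, (129.13128662109375, 92.01500701904297)) 1550.0
scene bed (array([563.24108887,  29.48114014]), 81.9443359375, (474.5082092285156, 199.0076904296875))
scene mod (array([ 549.03430176, -112.29639435]), 74.89419555664062, (152.4410400390625, 132.5291748046875)) 1246.0
[[ 0.67226166  0.24411922]
 [ 0.49821499  0.27085063]
 [ 0.6069025  -0.2093889 ]
 [ 0.43498986 -0.18441134]]
```

View pics/topc.png

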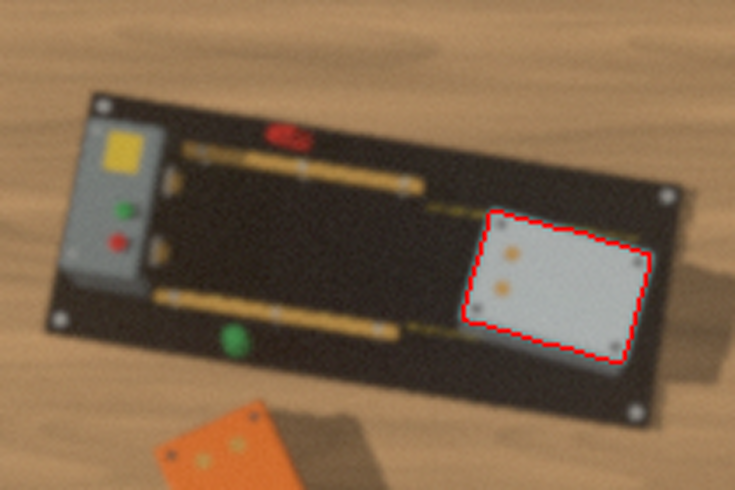

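Bed: centre about (552.5, 30) mm, heading 82°. The module is at bed x≈-149, y≈+11.5, turned -6°.

Plan:
1. Push its left side with the two open fingertips parallel to the lane. This squares and centres it.
2. Push it from the tail with both fingers.

First I fly over to it.

Emit:
{"op": "apply_moves", "data": {
  "deltas": [
    {"translation":[23,-26.5,0],"turn":[0,0,0],"claw":1},
    {"translation":[23,-26.5,0],"turn":[0,0,0],"claw":1},
    {"translation":[23,-26.5,0],"turn":[0,0,0],"claw":1},
    {"translation":[23,-26.5,0],"turn":[0,0,0],"claw":1},
    {"translation":[23,-26.5,0],"turn":[0,0,0],"claw":1}
  ]
}}

```text
time_s: 0.52
ee_pos: [0.2324, -0.5019, 0.2308]
tcp_rot: [-3.141, 0.0, 0.223]
wrist_force: [0.1, 0.2, 0.6]
opening: 1.002
```

Emit:
{"op": "apply_moves", "data": {
  "deltas": [
    {"translation":[23,-26.5,0],"turn":[0,0,0],"claw":1},
    {"translation":[23,-26.5,0],"turn":[0,0,0],"claw":1},
    {"translation":[23,-26.5,0],"turn":[0,0,0],"claw":1},
    {"translation":[23,-26.5,0],"turn":[0,0,0],"claw":1},
    {"translation":[23,-26.5,0],"turn":[0,0,0],"claw":1}
  ]
}}

```text
time_s: 0.93
ee_pos: [0.3152, -0.3473, 0.2311]
tcp_rot: [-3.141, 0.0, 0.223]
wrist_force: [1.1, -1.7, 1.3]
opening: 0.996
```

Emit:
{"op": "apply_moves", "data": {
  "deltas": [
    {"translation":[23,-26.5,0],"turn":[0,0,0],"claw":1},
    {"translation":[23,-26.5,0],"turn":[0,0,0],"claw":1},
    {"translation":[23,-26.5,0],"turn":[0,0,0],"claw":1},
    {"translation":[23,-26.5,0],"turn":[0,0,0],"claw":1},
    {"translation":[23,-26.5,0],"turn":[0,0,0],"claw":1}
  ]
}}

```text
time_s: 1.35
ee_pos: [0.398, -0.1928, 0.2312]
tcp_rot: [3.141, 0.0, 0.223]
wrist_force: [0.6, -0.3, -0.8]
opening: 0.998
```

Emit:
{"op": "apply_moves", "data": {
  "deltas": [
    {"translation":[0,0,0],"turn":[0,0,7],"claw":1},
    {"translation":[0,0,0],"turn":[0,0,7],"claw":1},
    {"translation":[0,0,0],"turn":[0,0,6.8],"claw":1},
    {"translation":[0,0,0],"turn":[0,0,0],"claw":1},
    {"translation":[0,0,0],"turn":[0,0,0],"claw":1}
  ]
}}

```text
time_s: 1.77
ee_pos: [0.3976, -0.1943, 0.2311]
tcp_rot: [-3.142, 0.0, -0.137]
wrist_force: [0.6, -0.5, -0.7]
opening: 1.005
```

```bash
python3 - <<'E'
from h import *
c=get_calibration("wrist"); print(c); cv2.imwrite("pics/w1.png",grab_frame("wrist")[...,::-1])
E
```

```text
{'fx': 368.99524497020667, 'fy': 368.99524497020667, 'cx': 322.62396278385233, 'cy': 239.98560638775285, 'k1': 0.014624425192904696, 'R': array([[-1.37451180e-01, -9.90508525e-01, -1.86979470e-04],
       [-9.46672687e-01,  1.31312615e-01,  2.94224101e-01],
       [-2.91406928e-01,  4.06184583e-02, -9.55736440e-01]]), 't': array([-0.13857931,  0.36328988,  0.50251453])}
```

View pics/w1.png

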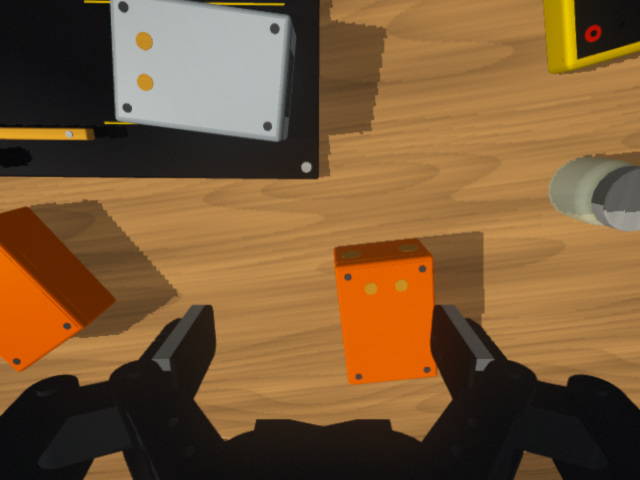

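The wrist view shows the module top at (115–295, 0–140), the bed's tail corner at (319,178), the yellow lines, and the left rail's end at (95,133). I measure again from it.

```bash
cat >> h.py <<'E'
def line(p): # fit line -> angle deg, point
    v=cv2.fitLine((np.asarray(p)*1000).astype(np.float32),cv2.DIST_HUBER,0,.01,.01).ravel()
    return np.degrees(np.arctan2(v[1],v[0])),v[2:]
E
python3 - <<'E'
from h import *
im=cv2.imread("pics/w1.png"); c=get_calibration("wrist"); hsv=cv2.cvtColor(im,cv2.COLOR_BGR2HSV)
v=im.max(2).astype(int)
P=[(x,max(y for y in range(140,200) if v[y,x]<60)+1) for x in range(60,300,6)]
a,p=line(onplane(c,P,.01)); print("bed left edge",a,p)
Q=[(min(x for x in range(300,340) if v[y,x]>60 and v[y,x+1]>60),y) for y in list(range(5,20))+list(range(140,160))]
print("tail edge",line(onplane(c,Q,.01)), Q[::6])
a=np.radians(a%180);ex=np.array([np.cos(a),np.sin(a)]);ey=np.array([-ex[1],ex[0]])
q=line(onplane(c,Q,.01))[1]
o=ex*(q@ex+240)+ey*(p@ey-100); print("bed origin",o,np.degrees(a))
Y=cv2.inRange(hsv,(20,150,120),(35,255,255))
# right yellow line (far) & left: inner/outer centre
for (x0,x1,y0,y1) in((85,108,0,8),(105,125,118,128),(200,280,0,8)):
    ys,xs=np.nonzero(Y[y0:y1,x0:x1]); w=onplane(c,np.c_[xs+x0,ys+y0],.01)*1000
    print("yellow y_bed",((w-o)@ey).mean(),len(xs))
m=((hsv[...,1]<45)&(v>130)).astype(np.uint8); m[:, :90]=0;m[150:]=0;m[:,310:]=0
k=max(cv2.findContours(m,0,1)[0],key=cv2.contourArea).reshape(-1,2)
print("mod bbox",k.min(0),k.max(0))
# top left side edge (lower image edge) and nose/tail edges
low=[(x,k[k[:,0]==x][:,1].max()) for x in range(130,262,4) if (k[:,0]==x).any()]
nose=[(k[k[:,1]==y][:,0].min(),y) for y in range(20,105,4) if (k[:,1]==y).any()]
al,pl=line(onplane(c,low,.07)); an,pn=line(onplane(c,nose,.07)); print("mod side",al,pl,"nose",an,pn)
al=np.radians(al%180); mx=np.array([np.cos(al),np.sin(al)]); my=np.array([-mx[1],mx[0]])
mc=mx*(pn@mx-65)+my*(pl@my-45); print("mod centre",mc,np.degrees(al),"bed:",(mc-o)@ex,(mc-o)@ey)
s=state(); t=s['ee_pos'][:2]*1000; print("tcp bed",(t-o)@ex,(t-o)@ey)
E
```

```text
bed left edge 81.891136 [442.33273 -64.42833]
tail edge (np.float32(-8.072584), array([ 507.128  , -207.04317], dtype=float32)) [(320, 5), (319, 11), (319, 17), (319, 143), (319, 149), (319, 155)]
bed origin [556.5598    28.337631] 81.89113
yellow y_bed -48.696394812655164 57
yellow y_bed 49.23660602707356 40
yellow y_bed -48.36185189098079 141
mod bbox [111   0] [287 140]
mod side 75.191055 [ 482.64966 -105.431  ] nose -14.552194 [539.4469   -58.031593]
mod centre [ 524.9644  -121.43599] 75.19105 bed: -152.73283 10.153269
tcp bed -242.97332856847257 125.92611688381696
```

Emit:
{"op": "apply_moves", "data": {
  "deltas": [
    {"translation":[10,-30,0],"turn":[0,0,0.3],"claw":1},
    {"translation":[10,-30,0],"turn":[0,0,0],"claw":1},
    {"translation":[11,-31,0],"turn":[0,0,0],"claw":1},
    {"translation":[0,0,20],"turn":[0,0,0],"claw":1},
    {"translation":[0,0,30],"turn":[0,0,0],"claw":1}
  ]
}}

```text
time_s: 2.23
ee_pos: [0.4448, -0.1072, 0.1832]
tcp_rot: [-3.141, -0.007, -0.139]
wrist_force: [0.2, -0.7, -0.1]
opening: 0.996
```

Emit:
{"op": "apply_moves", "data": {
  "deltas": [
    {"translation":[0,0,38],"turn":[0,0,0],"claw":1},
    {"translation":[0,0,38],"turn":[0,0,0],"claw":1},
    {"translation":[0,0,38],"turn":[0,0,0],"claw":1},
    {"translation":[0,0,37],"turn":[0,0,0],"claw":1},
    {"translation":[0,0,0],"turn":[0,0,0],"claw":1}
  ]
}}

```text
time_s: 2.65
ee_pos: [0.4367, -0.1081, 0.0246]
tcp_rot: [-3.141, 0.012, -0.143]
wrist_force: [-0.4, 0.2, 0.4]
opening: 0.999
```

```bash
cat >> h.py <<'E'
A=np.radians(81.9);EX=np.array([np.cos(A),np.sin(A)]);EY=np.array([-EX[1],EX[0]]);O=np.array([556.6,28.3])
def bed(w): d=np.asarray(w)-O; return np.array([d@EX,d@EY])
def where():
    s=state(); print("t",s['time_s'],"tcp bed",bed(s['ee_pos'][:2]*1000).round(1),"z",s['ee_pos'][2].round(4),"rot",np.degrees(s['tcp_rot']).round(2),"F",s['wrist_force'].round(1))
E
python3 - <<'E'
from h import *
where(); cv2.imwrite("pics/w2.png",grab_frame("wrist")[...,::-1])
E
```

```text
t 2.65 tcp bed [-151.9   99.5] z 0.0246 rot [-179.94    0.67   -8.17] F [-0.4  0.2  0.4]
```

View pics/w2.png

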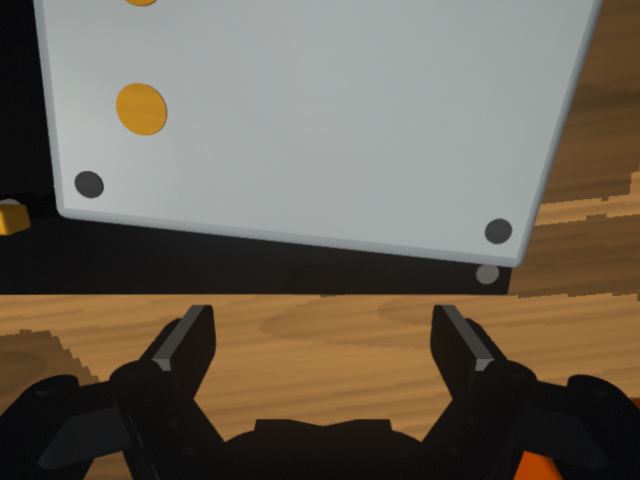

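Emit:
{"op": "apply_moves", "data": {
  "deltas": [
    {"translation":[6,0,0],"turn":[0,0,0],"claw":1},
    {"translation":[6,0,0],"turn":[0,0,0],"claw":1},
    {"translation":[4,0,0],"turn":[0,0,0],"claw":1},
    {"translation":[3,0,0],"turn":[0,0,0],"claw":1},
    {"translation":[2,0,0],"turn":[0,0,0],"claw":1}
  ]
}}

```text
time_s: 3.12
ee_pos: [0.4632, -0.1123, 0.0318]
tcp_rot: [3.141, -0.002, -0.146]
wrist_force: [-3.2, 0.3, 3.0]
opening: 0.997
```

Emit:
{"op": "apply_moves", "data": {
  "deltas": [
    {"translation":[2,0,0],"turn":[0,0,0],"claw":1},
    {"translation":[2,0,0],"turn":[0,0,0],"claw":1},
    {"translation":[2,0,0],"turn":[0,0,0],"claw":1},
    {"translation":[2,0,0],"turn":[0,0,0],"claw":1},
    {"translation":[2,0,0],"turn":[0,0,0],"claw":1}
  ]
}}

```text
time_s: 3.53
ee_pos: [0.472, -0.1136, 0.0302]
tcp_rot: [3.141, 0.001, -0.146]
wrist_force: [-2.7, -1.0, 0.5]
opening: 0.996
```

```bash
python3 -c "
from h import *
where()"
```

```text
t 3.5333 tcp bed [-152.4   63.8] z 0.0302 rot [ 1.7998e+02  4.0000e-02 -8.3600e+00] F [-2.7 -1.   0.5]
```

Emit:
{"op": "apply_moves", "data": {
  "deltas": [
    {"translation":[2,0,0],"turn":[0,0,-0.2],"claw":1},
    {"translation":[1,0,0],"turn":[0,0,0],"claw":1},
    {"translation":[1,0,0],"turn":[0,0,0],"claw":1},
    {"translation":[1,0,0],"turn":[0,0,0],"claw":1},
    {"translation":[0,0,0],"turn":[0,0,0],"claw":1}
  ]
}}

```text
time_s: 3.95
ee_pos: [0.4775, -0.114, 0.0303]
tcp_rot: [-3.141, -0.0, -0.142]
wrist_force: [-2.3, -0.7, -0.2]
opening: 1.001
```

```bash
cat > m.py <<'E'
from h import *
import sys
where(); c=get_calibration("wrist"); im=grab_frame("wrist")[...,::-1].copy(); cv2.imwrite(f"pics/{sys.argv[1]}.png",im)
E
python3 m.py w3
```

```text
t 3.95 tcp bed [-152.    58.3] z 0.0303 rot [-1.7999e+02 -2.0000e-02 -8.1300e+00] F [-2.3 -0.7 -0.2]
```

View pics/w3.png

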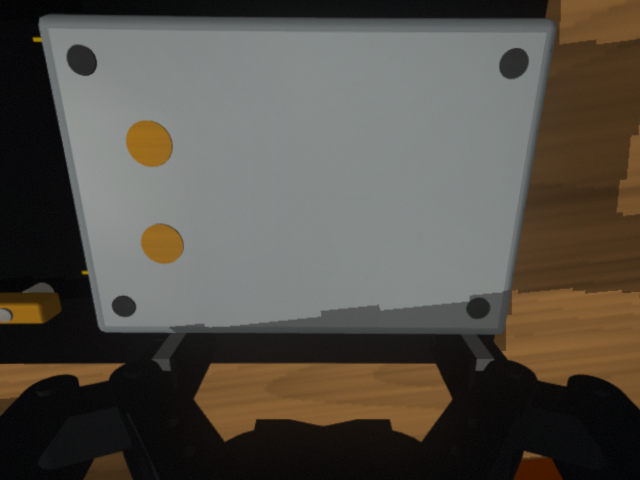

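The module now sits square against both fingers, with corners at (42,17), (553,22), (502,333) and (101,331).

```bash
python3 - <<'E'
from h import *
c=get_calibration("wrist")
w=onplane(c,[(41,16),(554,20),(503,333),(100,331),(33,39),(82,272)],.07)*1000
for p in w[:4]: print(bed(p).round(1))
for p in onplane(c,[(35,39),(84,272)],.01)*1000: print("yellow",bed(p).round(1))
E
```

```text
[-84.6 -41.6]
[-209.3  -40.6]
[-209.3   46. ]
[-83.1  45. ]
yellow [-40.5 -48.6]
yellow [-40.4  49.4]
```

Emit:
{"op": "apply_moves", "data": {
  "deltas": [
    {"translation":[1,0,0],"turn":[0,0,0],"claw":1},
    {"translation":[0.9,0,0],"turn":[0,0,0],"claw":1},
    {"translation":[0,0,0],"turn":[0,0,0],"claw":1},
    {"translation":[-6,0,0],"turn":[0,0,0],"claw":1},
    {"translation":[-14,0,0],"turn":[0,0,0],"claw":1}
  ]
}}

```text
time_s: 4.42
ee_pos: [0.462, -0.1111, 0.0308]
tcp_rot: [-3.14, -0.005, -0.141]
wrist_force: [-0.4, -0.1, -0.2]
opening: 0.994
```

Emit:
{"op": "apply_moves", "data": {
  "deltas": [
    {"translation":[0,0,0],"turn":[0,0,0],"claw":1},
    {"translation":[0,0,-30],"turn":[0,0,0],"claw":0.18},
    {"translation":[0,0,-35],"turn":[0,0,0],"claw":0.18},
    {"translation":[0,0,-35],"turn":[0,0,0],"claw":0.18},
    {"translation":[10,10,0],"turn":[0,0,0],"claw":0.18}
  ]
}}

```text
time_s: 4.83
ee_pos: [0.4716, -0.1213, 0.1366]
tcp_rot: [-3.142, -0.011, -0.139]
wrist_force: [1.4, -0.7, -0.5]
opening: 0.59
```

Emit:
{"op": "apply_moves", "data": {
  "deltas": [
    {"translation":[22,28,0],"turn":[0,0,0],"claw":0.18},
    {"translation":[24,30,0],"turn":[0,0,0],"claw":0.18},
    {"translation":[20,30,0],"turn":[0,0,0],"claw":0.18},
    {"translation":[0,0,0],"turn":[0,0,-7],"claw":0.18},
    {"translation":[0,0,0],"turn":[0,0,-7],"claw":0.18}
  ]
}}

```text
time_s: 5.25
ee_pos: [0.5222, -0.222, 0.1305]
tcp_rot: [3.14, -0.002, 0.104]
wrist_force: [-0.3, 1.0, 0.4]
opening: 0.587
```

Emit:
{"op": "apply_moves", "data": {
  "deltas": [
    {"translation":[0,0,0],"turn":[0,0,-7],"claw":0.18},
    {"translation":[0,0,0],"turn":[0,0,-7],"claw":0.18},
    {"translation":[0,0,0],"turn":[0,0,-7],"claw":0.18},
    {"translation":[0,0,0],"turn":[0,0,-7],"claw":0.18},
    {"translation":[0,0,0],"turn":[0,0,-7],"claw":0.18}
  ]
}}

```text
time_s: 5.67
ee_pos: [0.5216, -0.2194, 0.1306]
tcp_rot: [3.14, -0.001, 0.72]
wrist_force: [0.1, -0.3, -1.3]
opening: 0.587
```

Emit:
{"op": "apply_moves", "data": {
  "deltas": [
    {"translation":[0,0,0],"turn":[0,0,-7],"claw":0.18},
    {"translation":[0,0,0],"turn":[0,0,-7],"claw":0.18},
    {"translation":[0,0,0],"turn":[0,0,-7],"claw":0.18},
    {"translation":[0,0,0],"turn":[0,0,-7],"claw":0.18},
    {"translation":[0,0,0],"turn":[0,0,-6],"claw":0.18}
  ]
}}

```text
time_s: 6.08
ee_pos: [0.5216, -0.2194, 0.1306]
tcp_rot: [3.14, -0.0, 1.313]
wrist_force: [-0.9, -0.5, -1.0]
opening: 0.589
```

```bash
python3 m.py w4
```

```text
t 6.0833 tcp bed [-250.1   -0.3] z 0.1306 rot [ 1.7988e+02 -2.0000e-02  7.5220e+01] F [-0.9 -0.5 -1. ]
```

View pics/w4.png

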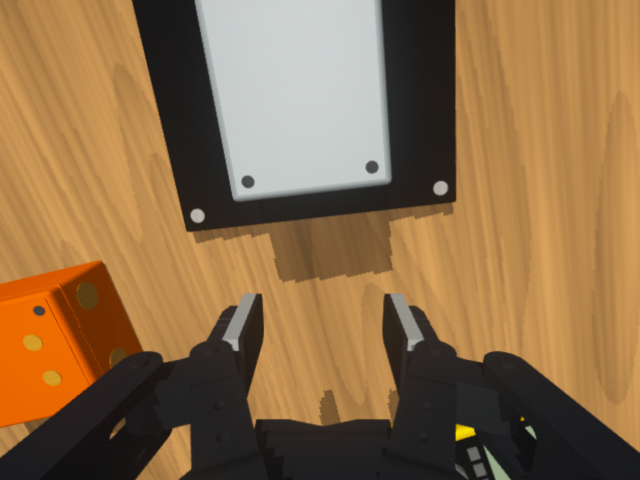

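The tail edge is at (240–390, ~192), and the tool still has 6.7° to turn. I finish that turn, then measure.

Emit:
{"op": "apply_moves", "data": {
  "deltas": [
    {"translation":[0,0,0],"turn":[0,0,-6.7],"claw":0.18},
    {"translation":[0,0,0],"turn":[0,0,0],"claw":0.18},
    {"translation":[0,0,0],"turn":[0,0,0],"claw":0.18},
    {"translation":[0,0,0],"turn":[0,0,0],"claw":0.18},
    {"translation":[0,0,0],"turn":[0,0,0],"claw":0.18}
  ]
}}

```text
time_s: 6.55
ee_pos: [0.5208, -0.2192, 0.1304]
tcp_rot: [3.141, 0.0, 1.421]
wrist_force: [0.3, 1.0, 0.6]
opening: 0.593
```

```bash
cat > m2.py <<'E'
from h import *
import sys
where(); c=get_calibration("wrist"); im=grab_frame("wrist")[...,::-1].copy(); cv2.imwrite(f"pics/{sys.argv[1]}.png",im)
hsv=cv2.cvtColor(im,cv2.COLOR_BGR2HSV)
m=((hsv[...,1]<60)&(hsv[...,2]>110)).astype(np.uint8); m=cv2.morphologyEx(m,cv2.MORPH_OPEN,np.ones((15,15)))
k=max(cv2.findContours(m,0,1)[0],key=cv2.contourArea).reshape(-1,2)
b=k[:,1].max(); t=max(k[:,1].min(),3); print("bbox",k.min(0),k.max(0))
ys=[y for y in range(t+20,b-20,3)]
W=lambda P:np.array([bed(p) for p in onplane(c,P,.069)*1000])
L=W([(k[k[:,1]==y][:,0].min(),y) for y in ys if (k[:,1]==y).any()]);R=W([(k[k[:,1]==y][:,0].max()+1,y) for y in ys if (k[:,1]==y).any()])
x0,x1=k[:,0].min(),k[:,0].max(); f=.2*(x1-x0)
T=W([(x,k[k[:,0]==x][:,1].max()+1) for x in range(int(x0+f),int(x1-f),3) if (k[:,0]==x).any()])
for n,p in(("L",L),("R",R),("T",T)):
    a,q=line(p/1000); print(n,"angle %.2f"%a,"mean",p.mean(0).round(1))
E
python3 m2.py w5
```

```text
t 6.55 tcp bed [-250.1    0.5] z 0.1304 rot [1.7997e+02 1.0000e-02 8.1420e+01] F [0.3 1.  0.6]
bbox [228   0] [410 191]
L angle -0.07 mean [-161.7   45.2]
R angle 0.01 mean [-162.5  -42.6]
T angle 89.45 mean [-210.     3.3]
```

Emit:
{"op": "apply_moves", "data": {
  "deltas": [
    {"translation":[0,0,32],"turn":[0,0,-0.5],"claw":0.18},
    {"translation":[0,0,32],"turn":[0,0,0],"claw":0.18},
    {"translation":[0,0,30],"turn":[0,0,0],"claw":0.18},
    {"translation":[0,0,0],"turn":[0,0,0],"claw":0.18},
    {"translation":[10,0,0],"turn":[0,0,0],"claw":0.18}
  ]
}}

```text
time_s: 7.02
ee_pos: [0.5206, -0.2108, 0.0354]
tcp_rot: [-3.138, 0.001, 1.429]
wrist_force: [0.5, 0.0, 1.2]
opening: 0.591
```

Emit:
{"op": "apply_moves", "data": {
  "deltas": [
    {"translation":[8,0,0],"turn":[0,0,0],"claw":0.18},
    {"translation":[4,0,0],"turn":[0,0,0],"claw":0.18},
    {"translation":[3,0,0],"turn":[0,0,0],"claw":0.18},
    {"translation":[3,0,0],"turn":[0,0,0],"claw":0.18},
    {"translation":[3,0,0],"turn":[0,0,0],"claw":0.18}
  ]
}}

```text
time_s: 7.43
ee_pos: [0.5257, -0.1897, 0.0376]
tcp_rot: [3.139, 0.002, 1.432]
wrist_force: [0.1, -5.4, 3.9]
opening: 0.593
```

Emit:
{"op": "apply_moves", "data": {
  "deltas": [
    {"translation":[4,0,0],"turn":[0,0,0],"claw":0.18},
    {"translation":[4,0,0],"turn":[0,0,0],"claw":0.18},
    {"translation":[4,0,0],"turn":[0,0,0],"claw":0.18},
    {"translation":[4,0,0],"turn":[0,0,0],"claw":0.18},
    {"translation":[3,0,0],"turn":[0,0,0],"claw":0.18}
  ]
}}

```text
time_s: 7.85
ee_pos: [0.5278, -0.1715, 0.0371]
tcp_rot: [3.14, 0.002, 1.43]
wrist_force: [-0.7, -5.3, 4.0]
opening: 0.593
```

```bash
python3 m2.py w6
```

```text
t 7.85 tcp bed [-201.9    0.3] z 0.0371 rot [1.7993e+02 1.4000e-01 8.1960e+01] F [-0.7 -5.3  4. ]
bbox [150   0] [487 322]
L angle 0.05 mean [-138.9   45.8]
R angle -0.04 mean [-139.   -42.2]
T angle 89.95 mean [-190.7    2.6]
```

View pics/w6.png

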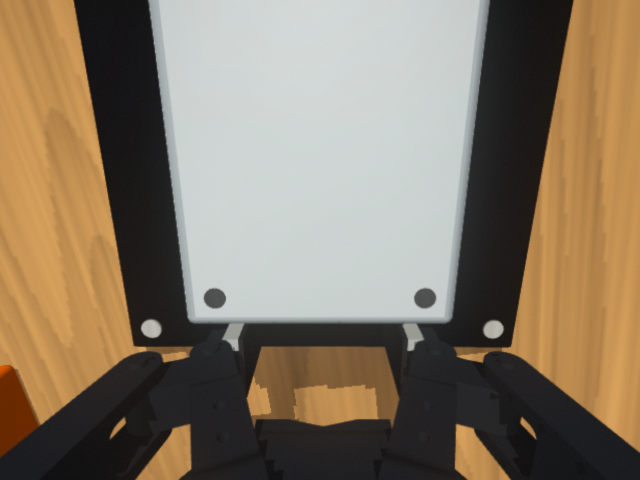

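The module and the bed share a centre column, 321 against 322, and the angle is about 0. I keep pushing.

Emit:
{"op": "apply_moves", "data": {
  "deltas": [
    {"translation":[4,0,0],"turn":[0,0,0],"claw":0.18},
    {"translation":[4,0,0],"turn":[0,0,0],"claw":0.18},
    {"translation":[4,0,0],"turn":[0,0,0],"claw":0.18},
    {"translation":[4,0,0],"turn":[0,0,0],"claw":0.18},
    {"translation":[4,0,0],"turn":[0,0,0],"claw":0.18}
  ]
}}

```text
time_s: 8.32
ee_pos: [0.5304, -0.1513, 0.0367]
tcp_rot: [3.141, 0.002, 1.431]
wrist_force: [-1.1, -4.8, 3.3]
opening: 0.587
```

Emit:
{"op": "apply_moves", "data": {
  "deltas": [
    {"translation":[4,0,0],"turn":[0,0,0],"claw":0.18},
    {"translation":[4,0,0],"turn":[0,0,0],"claw":0.18},
    {"translation":[4,0,0],"turn":[0,0,0],"claw":0.18},
    {"translation":[4,0,0],"turn":[0,0,0],"claw":0.18},
    {"translation":[4,0,0],"turn":[0,0,0],"claw":0.18}
  ]
}}

```text
time_s: 8.73
ee_pos: [0.5331, -0.1315, 0.0367]
tcp_rot: [3.141, 0.002, 1.431]
wrist_force: [-1.5, -5.1, 3.4]
opening: 0.594
```

```bash
python3 m2.py w7
```

```text
t 8.7333 tcp bed [-161.5    0.7] z 0.0367 rot [1.7997e+02 1.0000e-01 8.1980e+01] F [-1.5 -5.1  3.4]
bbox [149   0] [488 325]
L angle 0.06 mean [-99.1  46.2]
R angle -0.01 mean [-99.1 -41.8]
T angle -89.99 mean [-150.4    3.4]
```

```bash
cat > r.py <<'E'
from h import *
import sys
im=cv2.imread(f"pics/{sys.argv[1]}.png"); c=get_calibration("wrist"); hsv=cv2.cvtColor(im,cv2.COLOR_BGR2HSV)
g=cv2.inRange(hsv,(10,100,90),(28,255,255)); g=cv2.morphologyEx(g,cv2.MORPH_OPEN,np.ones((3,3)))
n,l,s,_=cv2.connectedComponentsWithStats(g)
for i in range(1,n):
    if s[i,4]<80: continue
    ys,xs=np.nonzero(l==i); B=np.array([bed(p) for p in onplane(c,np.c_[xs,ys],.032)*1000])
    print(s[i],"x",B[:,0].min().round(1),B[:,0].max().round(1),"y",np.percentile(B[:,1],[2,98]).round(1))
E
python3 r.py w7
```

```text
[    0     0   136   457 44315] x -244.1 -45.1 y [ 87.7 150.1]
[  512     0   128   452 40603] x -240.8 -44.9 y [-144.8  -85.9]
[ 250  410  146   16 1636] x -226.2 -217.2 y [-32.6  35. ]
[110 418  16  20 126] x -233.0 -221.6 y [ 97.4 105.8]
[520 418  15  18 117] x -231.6 -221.5 y [-102.7  -94.9]
[ 136  424   56   56 1873] x -260.1 -225.4 y [67.3 93.6]
[ 455  424   55   56 1858] x -260.0 -225.3 y [-91.3 -64.8]
```

View pics/w7.png

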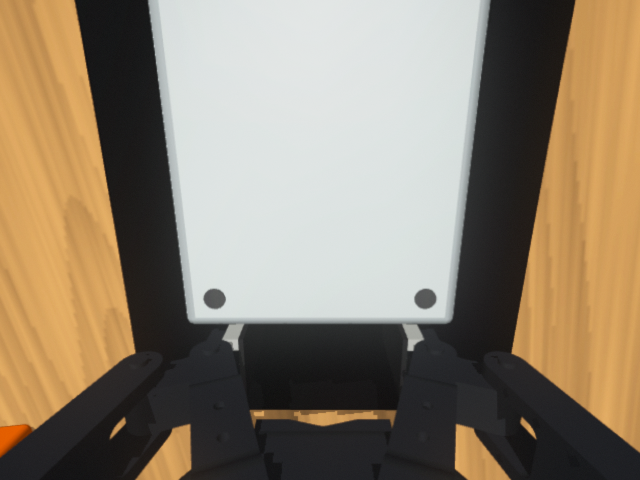

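The module reads about 1.3 mm left of the bed's centre, so I trim gently while pushing.

Emit:
{"op": "apply_moves", "data": {
  "deltas": [
    {"translation":[4,0.12,0],"turn":[0,0,0],"claw":0.18},
    {"translation":[4,0.12,0],"turn":[0,0,0],"claw":0.18},
    {"translation":[4,0.12,0],"turn":[0,0,0],"claw":0.18},
    {"translation":[4,0.12,0],"turn":[0,0,0],"claw":0.18},
    {"translation":[4,0.12,0],"turn":[0,0,0],"claw":0.18}
  ]
}}

```text
time_s: 9.2
ee_pos: [0.5362, -0.1116, 0.0365]
tcp_rot: [-3.142, 0.002, 1.431]
wrist_force: [-1.3, -5.0, 3.9]
opening: 0.593
```

Emit:
{"op": "apply_moves", "data": {
  "deltas": [
    {"translation":[4,0.12,0],"turn":[0,0,0],"claw":0.18},
    {"translation":[4,0.12,0],"turn":[0,0,0],"claw":0.18},
    {"translation":[4,0.12,0],"turn":[0,0,0],"claw":0.18},
    {"translation":[4,0.12,0],"turn":[0,0,0],"claw":0.18},
    {"translation":[4,0.12,0],"turn":[0,0,0],"claw":0.18}
  ]
}}

```text
time_s: 9.62
ee_pos: [0.5396, -0.0919, 0.0365]
tcp_rot: [-3.141, 0.002, 1.431]
wrist_force: [-0.7, -5.5, 3.8]
opening: 0.589
```

Emit:
{"op": "apply_moves", "data": {
  "deltas": [
    {"translation":[4,0.12,0],"turn":[0,0,0],"claw":0.18},
    {"translation":[4,0.12,0],"turn":[0,0,0],"claw":0.18},
    {"translation":[4,0.12,0],"turn":[0,0,0],"claw":0.18},
    {"translation":[4,0.12,0],"turn":[0,0,0],"claw":0.18},
    {"translation":[4,0.12,0],"turn":[0,0,0],"claw":0.18}
  ]
}}

```text
time_s: 10.03
ee_pos: [0.5429, -0.0722, 0.0364]
tcp_rot: [-3.141, 0.002, 1.431]
wrist_force: [-0.5, -5.2, 3.5]
opening: 0.591
```

```bash
python3 m2.py w8; python3 r.py w8
```

```text
t 10.0333 tcp bed [-101.5   -0.6] z 0.0364 rot [-1.7998e+02  1.0000e-01  8.1990e+01] F [-0.5 -5.2  3.5]
bbox [149   0] [488 325]
L angle 0.02 mean [-39.   44.9]
R angle -0.01 mean [-38.9 -43.3]
T angle -89.97 mean [-90.5   2. ]
[    0     0   133   457 43342] x -183.8 15.0 y [ 87.3 148.9]
[ 137    0   29  145 1389] x -32.6 15.3 y [60.5 64. ]
[ 474    0   32  147 1995] x -33.1 15.5 y [-62.8 -57.7]
[  510     0   130   452 41374] x -180.2 15.2 y [-145.7  -86.2]
[110 418  16  20 125] x -172.7 -161.3 y [ 95.9 104.3]
[520 418  15  18 117] x -171.2 -161.0 y [-103.8  -96.1]
[488 457  22  23 295] x -199.4 -185.1 y [-94.8 -84.9]
[136 463  18  17 194] x -199.6 -189.2 y [86.7 95. ]
```

The rails' centre reads +0.6 and the module's +0.8, so it is centred. I continue.

Emit:
{"op": "apply_moves", "data": {
  "deltas": [
    {"translation":[4,0.04,0],"turn":[0,0,0],"claw":0.18},
    {"translation":[4,0.04,0],"turn":[0,0,0],"claw":0.18},
    {"translation":[4,0.04,0],"turn":[0,0,0],"claw":0.18},
    {"translation":[4,0.04,0],"turn":[0,0,0],"claw":0.18},
    {"translation":[4,0.04,0],"turn":[0,0,0],"claw":0.18}
  ]
}}

```text
time_s: 10.5
ee_pos: [0.5459, -0.0514, 0.0363]
tcp_rot: [-3.141, 0.001, 1.432]
wrist_force: [-1.5, -4.4, 3.4]
opening: 0.587
```

Emit:
{"op": "apply_moves", "data": {
  "deltas": [
    {"translation":[4,0.04,0],"turn":[0,0,0],"claw":0.18},
    {"translation":[4,0.04,0],"turn":[0,0,0],"claw":0.18},
    {"translation":[4,0.04,0],"turn":[0,0,0],"claw":0.18},
    {"translation":[4,0.04,0],"turn":[0,0,0],"claw":0.18},
    {"translation":[4,0.04,0],"turn":[0,0,0],"claw":0.18}
  ]
}}

```text
time_s: 10.92
ee_pos: [0.549, -0.0311, 0.0363]
tcp_rot: [-3.141, 0.0, 1.432]
wrist_force: [-0.3, -5.1, 4.5]
opening: 0.591
```

Emit:
{"op": "apply_moves", "data": {
  "deltas": [
    {"translation":[4,0.04,0],"turn":[0,0,0],"claw":0.18},
    {"translation":[4,0.04,0],"turn":[0,0,0],"claw":0.18},
    {"translation":[4,0.04,0],"turn":[0,0,0],"claw":0.18},
    {"translation":[4,0.04,0],"turn":[0,0,0],"claw":0.18},
    {"translation":[4,0.04,0],"turn":[0,0,0],"claw":0.18}
  ]
}}

```text
time_s: 11.33
ee_pos: [0.5519, -0.0113, 0.0363]
tcp_rot: [-3.141, 0.0, 1.432]
wrist_force: [-0.9, -5.0, 3.7]
opening: 0.592
```

Emit:
{"op": "apply_moves", "data": {
  "deltas": [
    {"translation":[4,0.04,0],"turn":[0,0,0],"claw":0.18},
    {"translation":[4,0.04,0],"turn":[0,0,0],"claw":0.18},
    {"translation":[4,0.04,0],"turn":[0,0,0],"claw":0.18},
    {"translation":[4,0.04,0],"turn":[0,0,0],"claw":0.18},
    {"translation":[4,0.04,0],"turn":[0,0,0],"claw":0.18}
  ]
}}

```text
time_s: 11.75
ee_pos: [0.5548, 0.0084, 0.0363]
tcp_rot: [-3.141, 0.0, 1.432]
wrist_force: [-0.8, -5.8, 4.2]
opening: 0.59
```

Emit:
{"op": "apply_moves", "data": {
  "deltas": [
    {"translation":[4,0.04,0],"turn":[0,0,0],"claw":0.18},
    {"translation":[3,0.04,0],"turn":[0,0,0],"claw":0.18},
    {"translation":[2,0,0],"turn":[0,0,0],"claw":0.18},
    {"translation":[2,0,0],"turn":[0,0,0],"claw":0.18},
    {"translation":[2,0,0],"turn":[0,0,0],"claw":0.18}
  ]
}}

```text
time_s: 12.17
ee_pos: [0.5566, 0.021, 0.0362]
tcp_rot: [-3.141, 0.001, 1.432]
wrist_force: [-1.3, -5.4, 4.2]
opening: 0.59
```

```bash
python3 m2.py w9; python3 r.py w9
```

```text
t 12.1667 tcp bed [-7.2 -1. ] z 0.0362 rot [-1.7998e+02  3.0000e-02  8.2060e+01] F [-1.3 -5.4  4.2]
bbox [149   0] [489 323]
L angle 0.16 mean [55.2 44.4]
R angle 0.06 mean [ 55.3 -43.6]
T angle -89.90 mean [3.9 1.2]
[    0     0   132   457 40457] x -90.1 108.4 y [ 87.3 148.5]
[ 137    0   27  143 1453] x 61.7 108.7 y [60.1 63.7]
[ 452    0   54  330 4130] x -18.9 109.0 y [-62.9 -58.1]
[  510     0   130   452 40487] x -86.2 108.8 y [-146.   -86.6]
[ 156  144   32  185 1801] x -18.7 60.9 y [59.9 63.9]
[179 325  29  31 506] x -32.6 -17.2 y [51.8 64. ]
[434 324  28  32 392] x -32.3 -16.4 y [-62.6 -50.7]
[111 418  15  18 110] x -77.8 -67.6 y [ 95.3 103. ]
[521 418  14  18 112] x -77.3 -67.2 y [-104.1  -96.6]
[488 457  22  23 298] x -105.4 -91.1 y [-95.1 -85.1]
[136 464  17  16 171] x -105.8 -96.0 y [86.7 94.3]
```

Emit:
{"op": "apply_moves", "data": {
  "deltas": [
    {"translation":[2,0,0],"turn":[0,0,0],"claw":0.18},
    {"translation":[2,0,0],"turn":[0,0,0],"claw":0.18},
    {"translation":[2,0,0],"turn":[0,0,0],"claw":0.18},
    {"translation":[2,0,0],"turn":[0,0,0],"claw":0.18},
    {"translation":[2,0,0],"turn":[0,0,0],"claw":0.18}
  ]
}}

```text
time_s: 12.63
ee_pos: [0.558, 0.0313, 0.0362]
tcp_rot: [-3.141, -0.0, 1.432]
wrist_force: [-0.8, -4.1, 1.4]
opening: 0.593
```

Emit:
{"op": "apply_moves", "data": {
  "deltas": [
    {"translation":[0.8,0,0],"turn":[0,0,0],"claw":0.18},
    {"translation":[0.8,0,0],"turn":[0,0,0],"claw":0.18},
    {"translation":[0.8,0,0],"turn":[0,0,0],"claw":0.18},
    {"translation":[0.8,0,0],"turn":[0,0,0],"claw":0.18},
    {"translation":[0.8,0,0],"turn":[0,0,0],"claw":0.18}
  ]
}}

```text
time_s: 13.05
ee_pos: [0.5586, 0.0351, 0.0362]
tcp_rot: [-3.141, -0.0, 1.432]
wrist_force: [0.1, -3.3, 0.1]
opening: 0.589
```

Emit:
{"op": "apply_moves", "data": {
  "deltas": [
    {"translation":[0.4,0,0],"turn":[0,0,0],"claw":0.18},
    {"translation":[0.4,0,0],"turn":[0,0,0],"claw":0.18},
    {"translation":[0.4,0,0],"turn":[0,0,0],"claw":0.18},
    {"translation":[0,0,0],"turn":[0,0,0],"claw":0.18},
    {"translation":[0,0,0],"turn":[0,0,0],"claw":0.18}
  ]
}}

```text
time_s: 13.47
ee_pos: [0.5588, 0.0364, 0.0362]
tcp_rot: [-3.141, -0.0, 1.433]
wrist_force: [-0.3, -2.3, -1.5]
opening: 0.588
```

Emit:
{"op": "apply_moves", "data": {
  "deltas": [
    {"translation":[0.4,0,0],"turn":[0,0,0],"claw":0.18},
    {"translation":[0.4,0,0],"turn":[0,0,0],"claw":0.18},
    {"translation":[0.4,0,0],"turn":[0,0,0],"claw":0.18},
    {"translation":[0,0,0],"turn":[0,0,0],"claw":0.18},
    {"translation":[0,0,0],"turn":[0,0,0],"claw":0.18}
  ]
}}

```text
time_s: 13.88
ee_pos: [0.559, 0.0375, 0.0363]
tcp_rot: [-3.142, -0.0, 1.432]
wrist_force: [0.1, -1.8, -1.0]
opening: 0.591
```

```bash
python3 m2.py w10
```

```text
t 13.8833 tcp bed [ 9.5 -1.1] z 0.0363 rot [-1.800e+02 -1.000e-02  8.208e+01] F [ 0.1 -1.8 -1. ]
bbox [149   0] [489 324]
L angle 0.19 mean [71.8 44.4]
R angle 0.03 mean [ 72.  -43.6]
T angle -89.88 mean [20.8  1.2]
```

Emit:
{"op": "apply_moves", "data": {
  "deltas": [
    {"translation":[0.5,0,0],"turn":[0,0,0],"claw":0.18},
    {"translation":[0.5,0,0],"turn":[0,0,0],"claw":0.18},
    {"translation":[0.5,0,0],"turn":[0,0,0],"claw":0.18},
    {"translation":[0,0,0],"turn":[0,0,0],"claw":0.18},
    {"translation":[0,0,0],"turn":[0,0,0],"claw":0.18}
  ]
}}

```text
time_s: 14.35
ee_pos: [0.5593, 0.0383, 0.0363]
tcp_rot: [-3.142, 0.001, 1.432]
wrist_force: [-1.1, -4.4, 0.8]
opening: 0.588
```

Emit:
{"op": "apply_moves", "data": {
  "deltas": [
    {"translation":[0.4,0,0],"turn":[0,0,0],"claw":0.18},
    {"translation":[0.4,0,0],"turn":[0,0,0],"claw":0.18},
    {"translation":[0,0,0],"turn":[0,0,0],"claw":0.18},
    {"translation":[0,0,0],"turn":[0,0,0],"claw":0.18},
    {"translation":[0,0,0],"turn":[0,0,0],"claw":0.18}
  ]
}}

```text
time_s: 14.77
ee_pos: [0.5592, 0.0383, 0.0363]
tcp_rot: [-3.141, 0.002, 1.432]
wrist_force: [-1.3, -6.5, 1.8]
opening: 0.591
```

```bash
python3 m2.py w11; python3 - <<'E'
from h import *
a=cv2.imread("pics/w11.png"); cv2.imwrite("pics/s1.png",cv2.resize(grab_frame("scene")[210:330,300:460,::-1],None,fx=5,fy=5,interpolation=2))
E
```

```text
t 14.7667 tcp bed [10.3 -1.2] z 0.0363 rot [-1.7998e+02  1.0000e-01  8.2020e+01] F [-1.3 -6.5  1.8]
bbox [149   0] [489 323]
L angle 0.19 mean [72.7 44.3]
R angle 0.02 mean [ 72.8 -43.6]
T angle -89.94 mean [21.4  1.1]
```

View pics/s1.png

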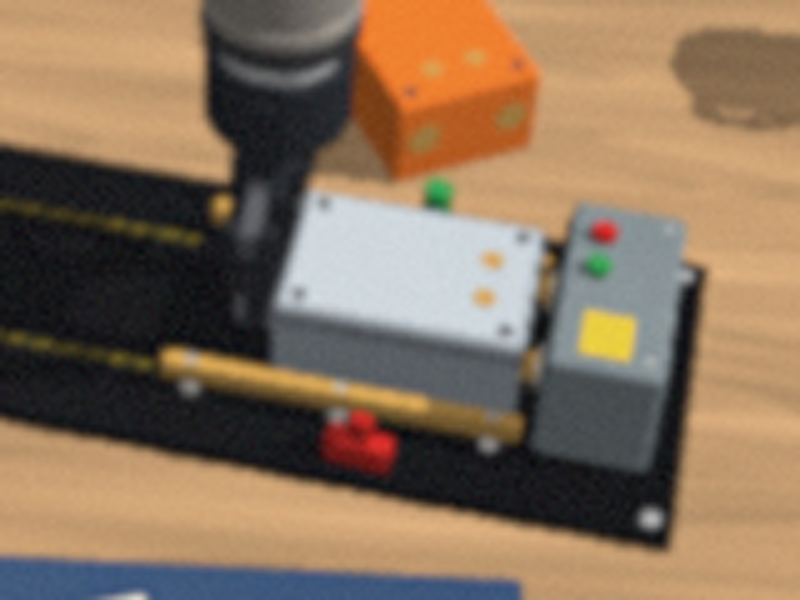

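The view shows the nose up against both studs, and the TCP has stalled while the force rises, so it is in contact. One more gentle press will seat it on both studs.

Emit:
{"op": "apply_moves", "data": {
  "deltas": [
    {"translation":[0.5,0,0],"turn":[0,0,0],"claw":0.18},
    {"translation":[0.5,0,0],"turn":[0,0,0],"claw":0.18},
    {"translation":[0.5,0,0],"turn":[0,0,0],"claw":0.18},
    {"translation":[0,0,0],"turn":[0,0,0],"claw":0.18},
    {"translation":[0,0,0],"turn":[0,0,0],"claw":0.18}
  ]
}}

```text
time_s: 15.28
ee_pos: [0.5592, 0.0383, 0.0363]
tcp_rot: [-3.141, 0.004, 1.431]
wrist_force: [-2.9, -10.4, 4.0]
opening: 0.589
```

```bash
python3 m2.py w12
```

```text
t 15.2833 tcp bed [10.2 -1.1] z 0.0363 rot [-179.95    0.23   81.98] F [ -2.9 -10.4   4. ]
bbox [148   0] [489 323]
L angle 0.18 mean [72.8 44.3]
R angle 0.02 mean [ 72.8 -43.6]
T angle -89.97 mean [21.5  1.4]
```

Firm contact: 10 N, no further travel, square. I back off and lift.

Emit:
{"op": "apply_moves", "data": {
  "deltas": [
    {"translation":[-2,0,0],"turn":[0,0,0],"claw":0.18},
    {"translation":[-4,0,0],"turn":[0,0,0],"claw":0.18},
    {"translation":[-12,0,0],"turn":[0,0,0],"claw":0.18},
    {"translation":[-12,0,0],"turn":[0,0,0],"claw":0.18},
    {"translation":[0,0,0],"turn":[0,0,0],"claw":0.18}
  ]
}}

```text
time_s: 15.75
ee_pos: [0.5552, 0.0079, 0.036]
tcp_rot: [-3.141, 0.002, 1.429]
wrist_force: [0.7, -0.6, 0.3]
opening: 0.587
```

Emit:
{"op": "apply_moves", "data": {
  "deltas": [
    {"translation":[0,0,-25],"turn":[0,0,0],"claw":0.18},
    {"translation":[0,0,-35],"turn":[0,0,0],"claw":0.18},
    {"translation":[0,0,-35],"turn":[0,0,0],"claw":0.18},
    {"translation":[0,0,-35],"turn":[0,0,0],"claw":0.18},
    {"translation":[0,0,-35],"turn":[0,0,0],"claw":0.18}
  ]
}}

```text
time_s: 16.17
ee_pos: [0.5552, 0.0115, 0.203]
tcp_rot: [3.142, -0.001, 1.432]
wrist_force: [0.7, -0.7, -0.9]
opening: 0.589
```

Emit:
{"op": "apply_moves", "data": {
  "deltas": [
    {"translation":[0,0,-35],"turn":[0,0,0],"claw":0.18},
    {"translation":[0,0,0],"turn":[0,0,0],"claw":0.18},
    {"translation":[0,0,0],"turn":[0,0,0],"claw":0.18},
    {"translation":[0,0,0],"turn":[0,0,0],"claw":0.18},
    {"translation":[0,0,0],"turn":[0,0,0],"claw":0.18}
  ]
}}

```text
time_s: 16.58
ee_pos: [0.5545, 0.011, 0.2348]
tcp_rot: [-3.139, 0.0, 1.432]
wrist_force: [-0.2, -0.7, -0.1]
opening: 0.588
```

```bash
python3 m2.py w13
```

```text
t 16.5833 tcp bed [-17.4  -0.4] z 0.2348 rot [-1.7986e+02  2.0000e-02  8.2050e+01] F [-0.2 -0.7 -0.1]
bbox [263   0] [383 171]
L angle 0.17 mean [85.5 44.7]
R angle -0.03 mean [ 85.6 -44.4]
T angle -89.90 mean [20.7  1.6]
```

View pics/w13.png

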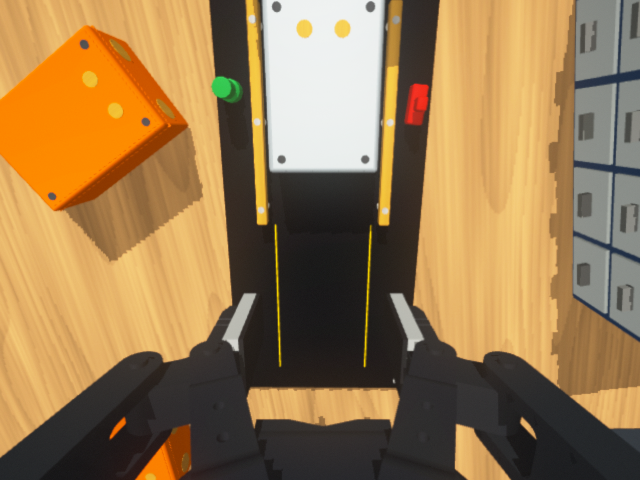

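The module sits centred between the rails, its top spanning columns 263–383 and its tail at row 171. Nothing else has moved, so I hand in.

```bash
python3 -c "
from cell import *
print(job_done())"
```

```text
the job is handed in; nothing more can be done
None
```

The module is in the tester with its nose against the contact studs, and I handed the job in at about 16.6 s of the 72 s allowed.

I lined it up on the run-in with both open fingertips against its left side, then pushed it down the lane from the tail with two fingers. The tips stayed above rail height, and I trimmed the path by about 1 mm to stay central.

**Last checks:**
- **Seating:** travel stopped while the push force rose to about 10 N. The tail then read bed x ≈ 20.7–21.5 mm against a nominal 20, within the camera error. The scene view shows the nose at both studs. That both studs are touching is inferred from the stall and the squareness; I did not measure each stud.
- **Squareness and clearance:** the module is square to the lane within about 0.2° and centred within about 1 mm, which leaves roughly 8–9 mm to each rail.
- **Surroundings:** the earth plug and shorting link look undisturbed in the last picture, and the gripper is clear, about 0.2 m above the bed. I did not check the other bystanders again after the push. The force readings showed no sign of touching anything but the module.

No check failed.

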